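# Set a stirrer's sliding guard to a beaker and lock it

### The job

Set the stirrer's guard for this beaker so that it can neither wander while stirring nor be pinched: slide the guard by its red lever, pushing beaker and back bar along, until the back bar is home on its blocks and you feel the glass nipped tight between the bars - gently, it is glass. Then back the guard off about 3 mm so the beaker stands free, fold the lever fully down to lock the guard there, let go, and leave everything else on the bench as it stands.

Things in the scene. Friction and masses are not known exactly. Their poses are not given: they have to be found in the camera images.
- stirrer: White magnetic stirrer fixed on the bench, 172 (x) x 230 (y) x 66 mm with its pale square plate. Origin on the bench under the housing's middle; x points away from its front panel, y along the guide rail. Rail: 20 mm aluminium bar along y in front of the housing, 112 mm to -x of the middle, its top 68 mm above the bench.
- back_bar: Rubber-sleeved bar across the plate on two steel rods along y, standing some mm short of home. Pushed to +y it gives with about 1.5 N drag, up to 20 mm, till its brass collars meet the black blocks (home: firm; their place is not given and differs); stays where pushed. Origin mid-face towards the beaker (-y), 101 mm above the bench; stirrer's axes. Rods 60 mm to either side reach 24 mm towards -y.
- guard: Sliding guard: black saddle on the rail (74 mm long) carrying a rubber-sleeved bar across the plate, parallel to the back bar. Origin in the middle of the rubber face towards the beaker (its +y), 101 mm above the bench; axes as the stirrer's. Slides only along y, +y closes on the beaker; it drags with about 2 N and stays where it is left while the lever is up.
- guard_lever (a joint): Cam lever on the saddle, rad. 0: upright, guard free to slide (starts at 0 to 0.12). 1.57 (end stop): folded flat towards the robot side (guard's -x), guard braked. Hinge axis along y, at x -112, y -46, z -19 mm from the guard's origin. Stays at any angle; bites over the last third (some 5 N at the grip, so fold it right to the stop). Under the folded lever the space is clear.
- lever_grip (a point): Middle of the lever's red grip, 58 mm from the hinge (straight above it when upright, 140 mm above the bench). Grip is 14 mm wide along y, 17 mm the other way, from 30 to 80 mm from the hinge. Held here (fingers on its y sides) it turns easily between the fingers about y.
- beaker: Empty 250 ml glass beaker, 129 mm tall, 99 mm wide at the rim, narrower below and not quite round; its width at bar height is not known (over 90), so the tight place has to be felt. Loose, stands on the stirrer plate (66 mm above the bench) between the two bars. Origin in the middle of its underside, z up. About 0.12 kg.
- flask: Bystander: conical flask, 92 mm wide, 124 mm tall. Origin in the middle of its underside.
- small_beaker: Bystander: small glass beaker, 68 mm wide, 90 mm tall. Origin in the middle of its underside.
- cylinder: Bystander: stoppered measuring cylinder, 40 mm foot, 191 mm tall. Origin in the middle of its underside.
- squirt_bottle: Bystander: white wash bottle with bent spout, 96 mm body, 260 mm tall. Origin in the middle of its underside.
- pen: Bystander: green felt pen lying on the bench, 135 mm long, 15 mm thick, along its y. Origin in the middle of its underside.
- stopper: Bystander: black rubber stopper, 34 mm wide, 22 mm tall. Origin in the middle of its underside.
Things that resemble listed ones, but are neither listed nor needed, are in the scene too. What is shaped like the beaker but turquoise is not meant.

How it is judged:
By the outcome, as a careful person would: the job done as asked, in the order asked, and still so for the second after the job is handed in, with the robot touching nothing.
It also fails if it takes over 45 s, if anything falls off the work surface, if the arm or the gripper's body presses on something with over 40 N, if the wrist force passes 120 N, or if a joint passes its speed limit or range.

### The arm

A 6-joint arm with a two-finger parallel gripper is mounted at the origin on a cart in front of the work surface, level with it; the furniture and walls round the work are solid. World frame = base frame: x ahead of the robot, y to its left, z up, the work surface at z = 0. Lengths are in m, angles in rad, forces in N, time in s.
With the tool pointing down it reaches from about 0.25 to 0.775 m from the base axis. Payload 4 kg.
Tool frame: the origin (TCP) lies on the centre line of the jaws, within the pads' length; the fingertips stand 11 mm ahead of it and the grasp point (between the pads) lies 8 mm behind it (tip_extent is the distance from the TCP to the fingertips, in m); x points along the fingers, y is the direction in which the jaws open and shut, and the axes are right-handed (so a half turn about x gives the same grasp; the last joint's range is limited). The gripper opens to 94 mm and grips with 3 to 60 N. Pads are 16 mm wide; open, the fingers measure 119 mm over their backs; the gripper's body (75 mm by 177 mm) begins 78 mm behind the grasp point.
Start: joints at [1.118, 0.087, 1.371, -0, 1.684, -0.103], TCP at [0.189, 0.517, 0.217] pointing down, gripper open.
Joint ranges: [-3.1, 3.1], [-0.76, 2.03], [0.27, 2.55], [-1.08, 4.22], [0.17, 2.65], [-2.57, 2.57]. Speed limits (rad/s): [2.79, 2.79, 3.14, 3.14, 3.14, 3.14].

### API

Orientations are given as a unit quaternion [x, y, z, w].
In Python, from rig import * gives the robot as it stands. The module is installed in compiled form; this text tells all that it offers.
- The arm moves only by the tool move_arm, never from a script. Its argument "deltas" is a list that holds one entry, the list of rows, each a list of 5 numbers: the closure, from -1 (fully open) to 1 (shut), so that 0 is half open, then the shift along the tool's x, y, z scaled (see below), then the turn about the tool's x scaled (see below). In form: [[[hand, x, y, z, turn], ...]]. A call has 1 to 5 rows; each row shifts and turns the commanded pose from where the row before left it, along the tool's axes as they then stand; what a row does not reach is not made up. The controller multiplies each number of a shift by 500 mm and each number of a turn by 90 degrees. A row lasts 1/10 s, in which the tool goes at most 50 mm and 8.59 degrees, less where a joint would pass 70% of its speed; a pose out of reach is approached as far as the arm can. A call with a number of a shift or a turn outside -1 to 1 is refused whole. A call with a gripper value outside its range is refused whole. The fingers move at their own pace and stop on an object; "force" is the grip in N (left out, the last holds). Time passes only in rows, so rows that do not move let the fingers close. It gives the time, the measured TCP pose, the force and the opening at its end, in the units of the state.
- get_state(): the state, without advancing time (a new reading comes with each control period).
- get_image(name): name is "scene" or "top"; returns the picture (400x640x3 uint8, blue, green, red); there is no depth.
- camera_params(name): a dict with "K" (3x3 intrinsics, pixels), "k1" (the pictures are not rectified: a ray, as slopes to the right and down, at radius r is drawn at 1 + k1 r^2 times it, then the intrinsics apply), "camera_from_world" (4x4, takes a point from world to camera coordinates). Camera axes: x right, y down, z forward; pixel columns grow to the right and rows downward; lengths in m; the calibration is good to about 2 mm. A picture is of the moment at which its call begins. camera_params takes no time and is no camera call.
- finish_job(): hands the job in, once; it reports no verdict.
Trained networks look in the newest picture that a camera, given by its name, has taken for a name from the list of things; names that differ only in an ending like _2 or _b are one class to them, and where a whole thing is asked for, a point or a joint stands for the part that bears it (a point fixed in the world has none). Each returns a list of dicts, best first, with "confidence" (0 to 1); they miss things now and then, are a little off and sometimes report something else, mostly with a low value. They report only what shows in the picture. A call takes as long as a camera call. They do not tell look-alikes from the thing itself.
- boxes_of(camera, target): "location" ([column, row] in pixels, amid what is visible of it).
- spot_point(camera, target): "location" ([column, row] in pixels: a listed point, or the origin of a listed thing).
The state is a dict: "clock": time; "joint_pos": joint angles; "qd": joint speeds; "joint_efforts": joint torques, N m; "eef_pos": TCP position; "orientation": TCP orientation; "force": force on the tool from outside, world axes, zero at the start; "wrist_torque": the same for the moment, N m; "finger_gap": opening from 0.0 (shut) to 1.0 (fully open).
Only numpy, scipy, OpenCV 4.12 (cv2) and the standard library are available. Lean on these libraries where they do the work, as an engineer would, in place of code of your own. Each camera call takes 0.05 s, during which the arm holds its last target. There are 200 camera calls.

## Working session

There is one attempt and no reset: what is moved stays moved. The work goes in short steps, Python scripts to look and compute and a tool call to move; the robot and the scene stay as the last step left them, time stands still between calls to the robot, and variables do not carry over. Pictures are saved under pics/ and viewed, about 8 in all and at most 12, crops included, and the job is handed in when it is done.

Besides the shell and the picture viewer there is one more tool, called after ">>>" as name([rows], argument=value, ...), one row to a line, values as JSON. move_arm: Moves the arm, as the interface text tells. Shifts and turns lie within -1 to 1; 1 stands for 500 mm of shift or 90 degrees of turn. Its arguments: {"type":"object","properties":{"deltas":{"type":"array"},"force":{"type":"number"}},"required":["deltas"]}

```bash
mkdir -p pics; cat > h.py <<'E'
from rig import *
import numpy as np, cv2
def ray(cam,px):
    p=camera_params(cam);K=np.array(p["K"]);k=p["k1"];T=np.array(p["camera_from_world"])
    d=np.array([(px[0]-K[0,2])/K[0,0],(px[1]-K[1,2])/K[1,1]]);s=d.copy()
    for _ in range(20): s=d/(1+k*(s@s))
    R=T[:3,:3];return -R.T@T[:3,3],R.T@np.array([s[0],s[1],1])
def at_z(cam,px,z):
    o,d=ray(cam,px);return o+d*(z-o[2])/d[2]
def tri(a,b):
    o1,d1=ray("scene",a);o2,d2=ray("top",b)
    s=np.linalg.lstsq(np.c_[d1,-d2],o2-o1,rcond=None)[0]
    p,q=o1+s[0]*d1,o2+s[1]*d2
    return (p+q)/2,np.linalg.norm(p-q)
def proj(cam,P):
    p=camera_params(cam);K=np.array(p["K"]);T=np.array(p["camera_from_world"])
    c=T[:3,:3]@np.array(P)+T[:3,3];s=c[:2]/c[2];s=s*(1+p["k1"]*(s@s));return K[:2,:2]@s+K[:2,2]
E
python3 - <<'E'
from h import *
for c in("scene","top"):
    cv2.imwrite(f"pics/{c}0.png",get_image(c))
    for n in("lever_grip","guard","back_bar","beaker","stirrer"):
        print(c,n,[(np.round(d["location"]),round(d["confidence"],2)) for d in spot_point(c,n)[:3]])
s=get_state();print(s)
E
```

```text
scene lever_grip [(array([322., 221.]), 0.63)]
scene guard [(array([347., 214.]), 0.85)]
scene back_bar [(array([320., 195.]), 0.67)]
scene beaker [(array([366., 210.]), 0.94), (array([384., 254.]), 0.83), (array([334., 218.]), 0.63)]
scene stirrer [(array([328., 229.]), 0.63)]
top lever_grip [(array([358., 235.]), 0.56)]
top guard [(array([337., 203.]), 0.67)]
top back_bar [(array([288., 213.]), 0.78)]
top beaker [(array([318., 207.]), 0.97), (array([296., 152.]), 0.97), (array([375., 186.]), 0.81)]
top stirrer [(array([306., 212.]), 0.61)]
{'clock': 0.6, 'joint_pos': array([ 1.11790314e+00,  8.72018054e-02,  1.37067267e+00,  2.80092620e-05,
        1.68361828e+00, -1.03124868e-01]), 'qd': array([ 1.96231991e-03,  5.65976966e-04, -7.56967828e-04,  4.30390783e-05,
        1.78619445e-03, -1.02352497e-03]), 'joint_efforts': array([-5.26140575e-04, -3.39785421e+01, -3.02416134e+01,  7.16722431e-02,
        2.37708294e-02, -2.59777885e-06]), 'eef_pos': array([0.18849237, 0.51671625, 0.21651877]), 'orientation': array([ 0.12306795,  0.69632103, -0.12299462,  0.69632149]), 'force': array([-0.21443428,  0.16811103,  0.24426002]), 'wrist_torque': array([ 0.02096789,  0.02018397, -0.00464035]), 'finger_gap': 1.0027675294250478}
```

View pics/scene0.png

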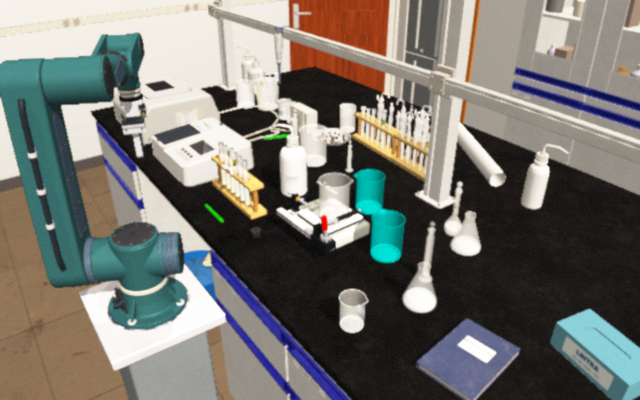

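View pics/top0.png

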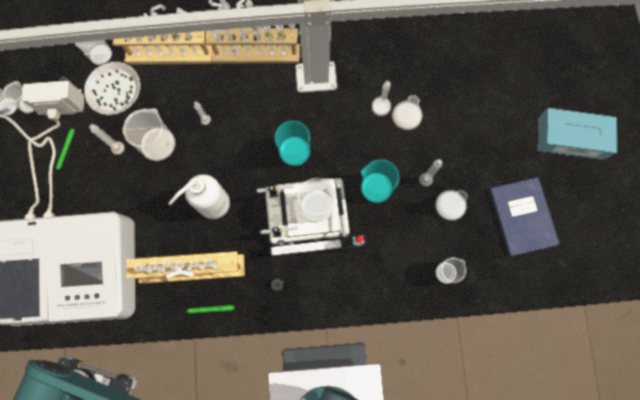

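The scene view shows the stirrer at about (325,220) with its red lever at (323,225). The top view shows it at (306,212) with red at (359,240). Three things are beaker-shaped: the clear one on the plate (318,207 in top) and turquoise ones at (296,152) and (375,186). The clear one on the plate fits. I'll confirm that in a crop.

```bash
python3 - <<'E'
from h import *
a=cv2.imread("pics/top0.png")[165:265,240:390];b=cv2.imread("pics/scene0.png")[165:255,265:400]
a=cv2.resize(a,(600,400),interpolation=cv2.INTER_CUBIC);b=cv2.resize(b,(600,400),interpolation=cv2.INTER_CUBIC)
cv2.imwrite("pics/crop1.png",np.vstack([a[:,:],b])[:,:] if 0 else np.hstack([cv2.resize(a,(400,267)),cv2.resize(b,(400,267))]))
def red(im):
    h=im.astype(int);m=(h[:,:,2]>150)&(h[:,:,1]<80)&(h[:,:,0]<80);m[:,:]&=1
    return m
for c,(x0,y0,x1,y1) in {"scene":(300,195,350,250),"top":(340,225,380,255)}.items():
    m=red(cv2.imread(f"pics/{c}0.png"))[y0:y1,x0:x1];y,x=np.nonzero(m);print(c,len(x),x.mean()+x0,y.mean()+y0,x.min()+x0,x.max()+x0,y.min()+y0,y.max()+y0)
for n,s,t in(("grip",(322,221),(358,235)),("guard",(347,214),(337,203)),("back",(320,195),(288,213)),("beaker",(334,218),(318,207)),("stir",(328,229),(306,212))):
    print(n,tri(s,t))
print(at_z("top",(358,235),.14),at_z("top",(337,203),.101),at_z("top",(288,213),.101),at_z("top",(318,207),.066),at_z("top",(306,212),0))
for c in("scene","top"): print(ray(c,(320,200)))
E
```

```text
Traceback (most recent call last):
numpy._core._exceptions._UFuncOutputCastingError: Cannot cast ufunc 'bitwise_and' output from dtype('int64') to dtype('bool') with casting rule 'same_kind'
```

View pics/crop1.png

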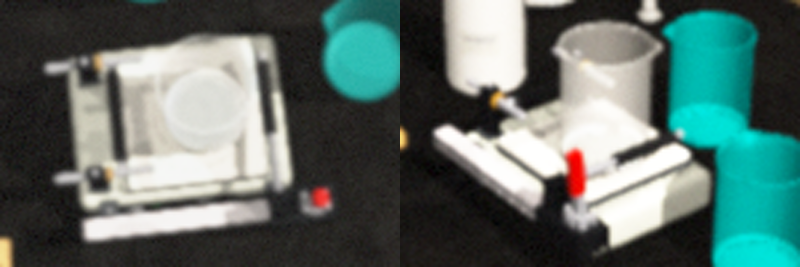

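The crop confirms it: the clear beaker stands on the plate between the dark guard bar (top crop x≈270) and the back bar (x≈112). The red grip is on the saddle at the rail's right end.

```bash
python3 - <<'E'
from h import *
def red(im):
    h=im.astype(int);return (h[:,:,2]>130)&(h[:,:,1]<90)&(h[:,:,0]<90)
for c,(x0,y0,x1,y1) in {"scene":(300,195,350,250),"top":(340,225,380,255)}.items():
    m=red(cv2.imread(f"pics/{c}0.png"))[y0:y1,x0:x1];y,x=np.nonzero(m);print(c,len(x),x.mean()+x0,y.mean()+y0,x.min()+x0,x.max()+x0,y.min()+y0,y.max()+y0)
for n,s,t in(("grip",(322,221),(358,235)),("guard",(347,214),(337,203)),("back",(320,195),(288,213)),("beaker",(334,218),(318,207)),("stir",(328,229),(306,212))):
    print(n,tri(s,t))
for p,z in(((358,235),.14),((359.5,239.5),.15),((337,203),.101),((288,213),.101),((318,207),.066),((306,212),0)):print(p,at_z("top",p,z).round(4))
# stirrer yaw: rail ends / bars (top crop px /2.667 + offset)
for p,z in(((84,230),.068),((270,212),.068),((112,75),.101),((125,195),.101),((268,70),.101),((283,175),.101),((70,62),.06),((272,38),.06)):
    print(p,at_z("top",(240+p[0]/2.667,165+p[1]/2.667),z).round(4))
for c in("scene","top"): print(ray(c,(320,200)))
E
```

```text
scene 71 323.8169014084507 223.26760563380282 321 326 216 231
top 38 359.7631578947368 238.23684210526315 357 363 235 241
grip (array([ 0.49721542, -0.12101926,  0.13651359]), np.float64(0.013603907839090669))
guard (array([ 0.60877867, -0.07899482,  0.09693455]), np.float64(0.007686785854787254))
back (array([0.59594057, 0.05765779, 0.10395752]), np.float64(0.022266608252831336))
beaker (array([ 0.60691802, -0.02262465,  0.05565256]), np.float64(0.0002305609195089391))
stir (array([ 0.6089278 ,  0.01370226, -0.00633704]), np.float64(0.0025280749643113785))
(358, 235) [ 0.5027 -0.1241  0.14  ]
(359.5, 239.5) [ 0.4887 -0.1262  0.15  ]
(337, 203) [ 0.6045 -0.0768  0.101 ]
(288, 213) [0.5867 0.0633 0.101 ]
(318, 207) [ 0.6048 -0.0226  0.066 ]
(306, 212) [0.6065 0.0142 0.    ]
(84, 230) [0.4867 0.1191 0.068 ]
(270, 212) [ 0.4903 -0.08    0.068 ]
(112, 75) [0.6456 0.0766 0.101 ]
(125, 195) [0.5157 0.0712 0.101 ]
(268, 70) [ 0.6378 -0.0896  0.101 ]
(283, 175) [ 0.5236 -0.0954  0.101 ]
(70, 62) [0.6743 0.1244 0.06  ]
(272, 38) [ 0.6838 -0.0995  0.06  ]
(array([-0.23162219, -1.12138446,  0.91423698]), array([ 0.50371457,  0.70614307, -0.49778394]))
(array([ 0.2965265 , -0.01071238,  1.4959259 ]), array([ 0.22391257, -0.01314926, -0.97456717]))
```

```bash
python3 - <<'E'
from h import *
from scipy.optimize import least_squares
print(tri((323.8,223.3),(359.8,238.2)))
im=cv2.imread("pics/top0.png")
cv2.imwrite("pics/crop2.png",cv2.resize(im[170:260,250:375],(750,540),interpolation=cv2.INTER_CUBIC))
from scipy.spatial.transform import Rotation as R
s=get_state();print(R.from_quat(s["orientation"]).as_matrix().round(3))
E
```

```text
(array([ 0.49287583, -0.12778544,  0.13270337]), np.float64(0.00399860087689181))
[[ 0.     0.343  0.939]
 [ 0.     0.939 -0.343]
 [-1.     0.    -0.   ]]
```

View pics/crop2.png

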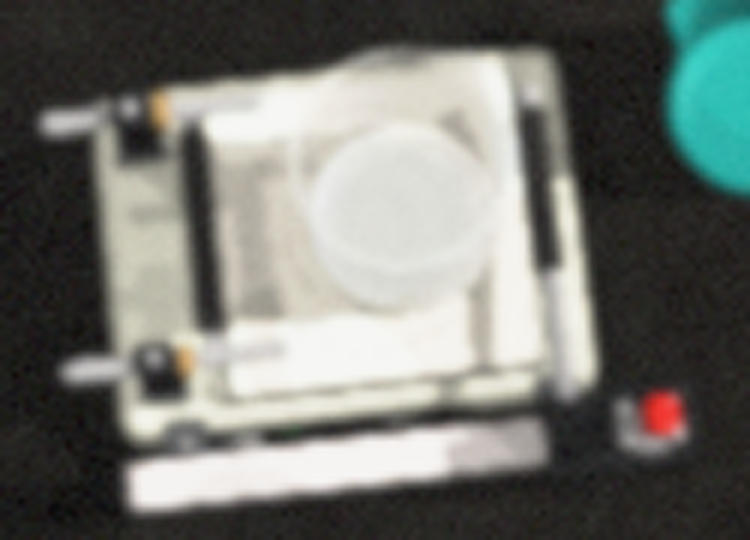

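```bash
python3 - <<'E'
from h import *
def w(p,z): return at_z("top",(250+(p[0]+.5)/6-.5,170+(p[1]+.5)/6-.5),z)[:2]
for n,a,b,z in(("railfront",(545,465),(130,510),.068),("railtop",(545,420),(130,465),.068),("rod1",(260,100),(40,125),.101),("rod2",(285,347),(60,375),.101),("back",(220,325),(210,125),.101),("guardL",(545,265),(522,100),.101),("guardR",(562,265),(543,100),.101),("blocks",(160,370),(140,140),.101)):
    A,B=w(a,z),w(b,z);d=B-A
    ang=np.degrees(np.arctan2(d[1],d[0])); print(n,A.round(4),B.round(4),round(ang,2),round(ang-90,2))
for z in (.15,.16):print("red",w((662,413),z))
s=get_state();print(s["eef_pos"])
E
```

```text
railfront [ 0.4831 -0.077 ] [0.4773 0.1204] 91.68 1.68
railtop [ 0.5045 -0.0789] [0.4986 0.1191] 91.7 1.7
rod1 [0.6633 0.0443] [0.6594 0.1493] 92.09 2.09
rod2 [0.5436 0.0406] [0.5387 0.1462] 92.66 2.66
back [0.5564 0.0702] [0.653  0.0688] -0.87 -90.87
guardL [ 0.5728 -0.0837] [ 0.6533 -0.0798] 2.78 -87.22
guardR [ 0.5722 -0.0917] [ 0.6525 -0.0898] 1.36 -88.64
blocks [0.5374 0.0995] [0.6483 0.1023] 1.45 -88.55
red [ 0.49150968 -0.1275538 ]
red [ 0.49006099 -0.12668569]
[0.18849237 0.51671625 0.21651877]
```

>>> move_arm([
  [[-1, -0.03, 0, 0, -0.081], [-1, -0.03, 0, 0, -0.081], [-1, -0.01, 0, 0, -0.081], [-1, 0, -0.08, 0.034, 0], [-1, 0, -0.08, 0.034, 0]],
])

```text
clock: 1.1
eef_pos: [0.2251, 0.4375, 0.2514]
orientation: [-0.012, 0.707, 0.012, 0.707]
force: [0.2, -0.0, 0.7]
finger_gap: 1.004
```

>>> move_arm([
  [[-1, 0, -0.085, 0.036, 0], [-1, 0, -0.085, 0.036, 0], [-1, 0, -0.085, 0.036, 0], [-1, 0, -0.085, 0.036, 0], [-1, 0, -0.085, 0.036, 0]],
])

```text
clock: 1.6
eef_pos: [0.3221, 0.2267, 0.2518]
orientation: [-0.011, 0.707, 0.012, 0.707]
force: [0.7, 0.2, -0.5]
finger_gap: 1.001
```

>>> move_arm([
  [[-1, 0, -0.085, 0.036, 0], [-1, 0, -0.085, 0.036, 0], [-1, 0, -0.085, 0.036, 0], [-1, 0, -0.085, 0.036, 0], [-1, 0, -0.085, 0.036, 0]],
])

```text
clock: 2.1
eef_pos: [0.4189, 0.0169, 0.2519]
orientation: [-0.011, 0.707, 0.011, 0.708]
force: [-0.0, 0.8, -0.1]
finger_gap: 0.999
```

>>> move_arm([
  [[-1, 0, -0.073, 0.0345, 0], [-1, 0, -0.073, 0.0345, 0], [-1, 0, -0.073, 0.0345, 0], [-1, 0, -0.073, 0.0345, 0], [-1, 0, 0, 0, 0]],
])

```text
clock: 2.6
eef_pos: [0.4931, -0.1288, 0.2501]
orientation: [-0.01, 0.708, 0.009, 0.706]
force: [0.5, 1.1, 0.5]
finger_gap: 1.002
```

```bash
python3 - <<'E'
from h import *
print(get_state()["eef_pos"])
a=get_image("top")[190:260,300:400];b=get_image("scene")[130:250,270:400]
cv2.imwrite("pics/c3.png",np.hstack([cv2.resize(a,(400,280),interpolation=2),cv2.resize(b,(303,280),interpolation=2)]))
E
```

```text
[ 0.49312689 -0.12876702  0.25011589]
```

View pics/c3.png

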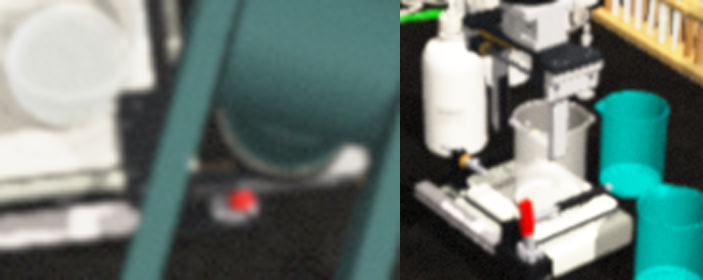

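The lever shows red at about (240,200) in the left panel. The open fingers are above it, so I'll narrow them and descend.

>>> move_arm([
  [[0.2, 0, 0.002, 0, 0], [0.2, 0.02, 0, 0, 0], [0.2, 0.08, 0, 0, 0], [0.2, 0.08, 0, 0, 0], [0.2, 0.04, 0, 0, 0]],
], force=10)

```text
clock: 3.2
eef_pos: [0.4897, -0.1219, 0.1373]
orientation: [-0.011, 0.709, 0.013, 0.705]
force: [-0.4, -0.4, -0.5]
finger_gap: 0.607
```

```bash
python3 - <<'E'
from h import *
s=get_state();print(s["eef_pos"],s["force"],s["finger_gap"])
b=get_image("scene")[165:250,280:380]
cv2.imwrite("pics/c4.png",cv2.resize(b,(600,510),interpolation=2))
E
```

```text
[ 0.48966836 -0.12188252  0.13726917] [-0.38441041 -0.36110785 -0.51023484] 0.6068952795920165
```

View pics/c4.png

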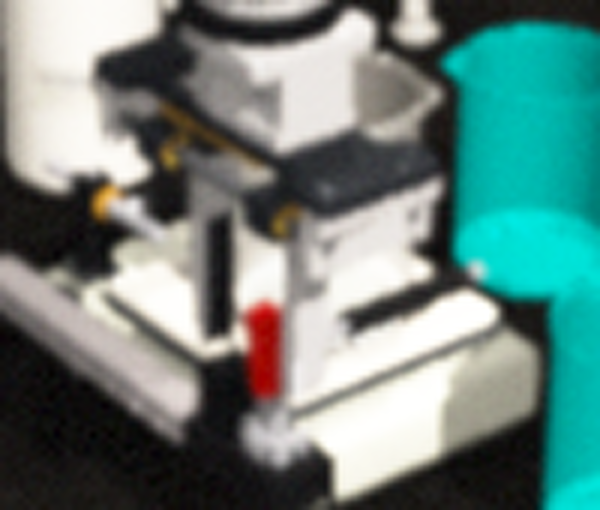

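The red grip at (265,350) stands between the left finger (215,335 tip) and the right finger (300,390 tip), nearer the right one. I'll check the numbers.

```bash
python3 - <<'E'
from h import *
s=get_state();p=s["eef_pos"];print(s["clock"],p,s["orientation"],s["finger_gap"])
im=get_image("scene");h=im.astype(int);m=(h[:,:,2]>130)&(h[:,:,1]<90)&(h[:,:,0]<90);y,x=np.nonzero(m[200:245,300:350]);print(x.mean()+300,y.mean()+200,y.min()+200,y.max()+200)
for q in ((.49,-.122,.14),(.49,-.127,.14),(.493,-.127,.137),(.493,-.132,.137)): print(q,proj("scene",q))
for sg in(-1,1):print(sg,(proj("scene",p+[0,sg*.0285,-.011])-[280,165])*6)
print([d for d in spot_point("scene","lever_grip")[:1]])
E
```

```text
3.25 [ 0.48828787 -0.12139568  0.13459601] [-0.01045379  0.71043348  0.01335792  0.70355991] 0.5658338255150257
323.45901639344265 222.78688524590163 216 231
(0.49, -0.122, 0.14) [322.48799842 220.41900067]
(0.49, -0.127, 0.14) [323.51863569 221.18421406]
(0.493, -0.127, 0.137) [324.37132993 221.75184338]
(0.493, -0.132, 0.137) [325.40678747 222.52044932]
-1 [286.55775099 389.00477645]
1 [216.70434752 336.25999517]
[{'location': [323.9, 220.0], 'confidence': 0.68}]
```

>>> move_arm([
  [[0.2, 0, 0, 0, 0], [0.2, 0, 0, 0, 0]],
])

```text
clock: 3.55
eef_pos: [0.4933, -0.1241, 0.1437]
orientation: [-0.012, 0.706, 0.011, 0.708]
force: [-0.3, 0.3, 1.3]
finger_gap: 0.401
```

>>> move_arm([
  [[0.2, 0.016, -0.006, 0, 0], [0.2, 0, 0, 0, 0], [0.2, 0, 0, 0, 0]],
])

```text
clock: 3.85
eef_pos: [0.4921, -0.1271, 0.1334]
orientation: [-0.011, 0.707, 0.011, 0.707]
force: [0.7, 0.0, -0.3]
finger_gap: 0.397
```

>>> move_arm([
  [[0.5, 0, 0, 0, 0], [0.55, 0, 0, 0, 0], [0.6, 0, 0, 0, 0], [0.65, 0, 0, 0, 0]],
], force=10)

```text
clock: 4.25
eef_pos: [0.4922, -0.1265, 0.1335]
orientation: [-0.011, 0.707, 0.012, 0.707]
force: [0.2, 1.7, 0.5]
finger_gap: 0.176
```

>>> move_arm([
  [[1, 0, 0, 0, 0], [1, 0, 0, 0, 0], [1, 0, 0, 0, 0]],
], force=10)

```text
clock: 4.55
eef_pos: [0.4922, -0.1266, 0.1335]
orientation: [-0.011, 0.707, 0.012, 0.707]
force: [0.1, 2.5, 0.4]
finger_gap: 0.147
```

```bash
cat > g.py <<'E'
from h import *
R=[]
for i in range(4):
    get_image("top");s=get_state();R.append(np.r_[s["eef_pos"],s["force"],s["wrist_torque"],s["finger_gap"]])
print(s["clock"],np.mean(R,0).round(4))
u=np.array([-.033,.9994]);print("along",np.mean(R,0)[:2]@u)
E
python3 g.py
```

```text
4.75 [ 0.4923 -0.1267  0.1335 -0.1245  1.9289  0.6908  0.4753  0.0085  0.0625
  0.1476]
along -0.14289535409135157
```

>>> move_arm([
  [[1, 0, 0.006, 0, 0], [1, 0, 0.012, 0, 0], [1, 0, 0.012, 0, 0], [1, 0, 0.012, 0, 0], [1, 0, 0.012, 0, 0]],
], force=20)

```text
clock: 5.25
eef_pos: [0.4913, -0.0998, 0.1336]
orientation: [-0.012, 0.707, 0.011, 0.707]
force: [0.6, -3.3, 0.1]
finger_gap: 0.146
```

>>> move_arm([
  [[1, 0, 0.012, 0, 0], [1, 0, 0.012, 0, 0], [1, 0, 0.006, 0, 0], [1, 0, 0, 0, 0]],
])

```text
clock: 5.65
eef_pos: [0.4907, -0.084, 0.1335]
orientation: [-0.011, 0.707, 0.012, 0.707]
force: [-1.4, -0.0, 1.3]
finger_gap: 0.149
```

```bash
python3 g.py
```

```text
5.85 [ 0.4907 -0.084   0.1335 -1.0168  0.9909  2.2255  0.1242  0.1534  0.0683
  0.1476]
along -0.1001882816338637
```

>>> move_arm([
  [[1, 0, 0.006, 0, 0], [1, 0, 0.006, 0, 0], [1, 0, 0.006, 0, 0]],
])

```text
clock: 6.15
eef_pos: [0.4905, -0.0763, 0.1335]
orientation: [-0.011, 0.707, 0.011, 0.707]
force: [-1.4, -2.8, 2.4]
finger_gap: 0.146
```

>>> move_arm([
  [[1, 0, 0.006, 0, 0]],
])

```text
clock: 6.25
eef_pos: [0.4904, -0.0733, 0.1335]
orientation: [-0.012, 0.707, 0.011, 0.707]
force: [-1.5, -3.8, 0.8]
finger_gap: 0.149
```

>>> move_arm([
  [[1, 0, 0.006, 0, 0]],
])

```text
clock: 6.35
eef_pos: [0.4903, -0.0715, 0.1336]
orientation: [-0.013, 0.707, 0.01, 0.707]
force: [-2.1, -10.0, 0.6]
finger_gap: 0.151
```

>>> move_arm([
  [[1, 0, 0.004, 0, 0]],
])

```text
clock: 6.45
eef_pos: [0.4903, -0.0712, 0.1336]
orientation: [-0.014, 0.707, 0.008, 0.707]
force: [-0.9, -13.6, -1.4]
finger_gap: 0.149
```

```bash
python3 g.py; python3 - <<'E'
from h import *
im=get_image("scene");t=get_image("top")
b=np.hstack([cv2.resize(cv2.imread("pics/scene0.png")[165:250,265:365],(400,340),interpolation=2),cv2.resize(im[165:250,265:365],(400,340),interpolation=2)])
c=np.hstack([cv2.resize(cv2.imread("pics/top0.png")[175:240,250:350],(400,260),interpolation=2),cv2.resize(t[175:240,250:350],(400,260),interpolation=2)])
cv2.imwrite("pics/c5.png",np.vstack([b,c]))
E
```

```text
6.65 [  0.4903  -0.0712   0.1335  -0.7421 -10.1414   0.7497  -1.9834   0.2294
   0.1075   0.148 ]
along -0.08731553997900833
```

View pics/c5.png

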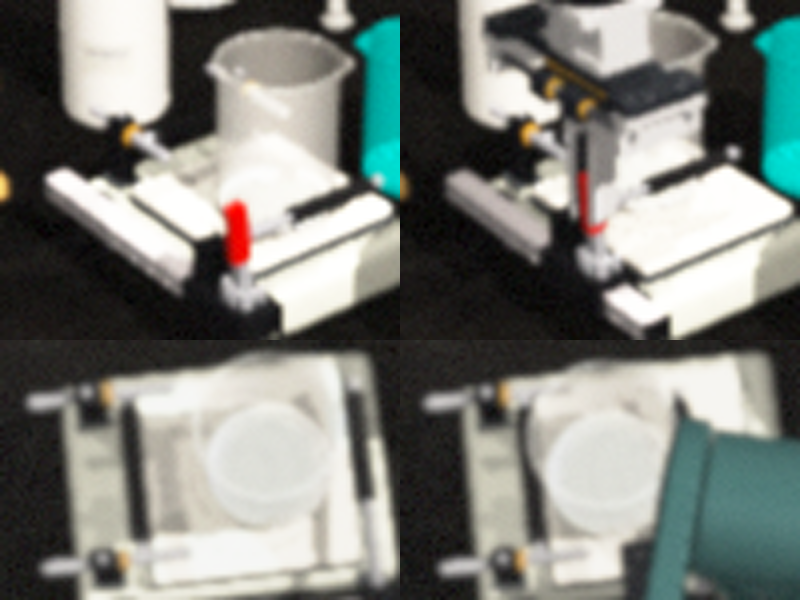

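The back bar moved about 1 px in the top view (dark bar 125→120, collars 107→103 in crop). The beaker base followed the guard (268→207). Resistance went from about 4 N to 10 N and over in less than 1 mm, so this is home and nipped. Tight position is along = -0.0873; next is backing off 3 mm, allowing for compliance.

>>> move_arm([
  [[1, 0, -0.008, 0, 0], [1, 0, -0.004, 0, 0], [1, 0, 0, 0, 0]],
])

```text
clock: 7.05
eef_pos: [0.4904, -0.0729, 0.1335]
orientation: [-0.011, 0.707, 0.012, 0.707]
force: [-1.8, 0.4, 2.9]
finger_gap: 0.146
```

```bash
python3 g.py; python3 - <<'E'
from h import *
t=get_image("top").astype(np.float32).mean(2);o=cv2.imread("pics/top0.png").astype(np.float32).mean(2)
for n,(x0,y0,x1,y1) in {"block/bar":(268,185,288,230),"rail":(265,240,305,256)}.items():
    print(n,cv2.phaseCorrelate(o[y0:y1,x0:x1].copy(),t[y0:y1,x0:x1].copy()))
sub=lambda im:[np.round(im[r0:r0+3,272:296].mean(0)).astype(int).tolist() for r0 in(191,205,214)]
for a,b in zip(sub(o),sub(t)):print(a);print(b)
E
```

```text
7.25 [ 0.4904 -0.0729  0.1335 -2.4097  2.0419  3.0278  0.3505  0.3996  0.0702
  0.147 ]
along -0.0890539593690631
block/bar ((-0.33798967014474, 0.4024969978908217), 0.9469403669569227)
rail ((0.19989044298038294, 0.18547247637624675), 0.9972937349230051)
[31, 28, 33, 46, 80, 123, 149, 141, 104, 74, 70, 110, 177, 224, 238, 240, 241, 241, 241, 241, 241, 240, 237, 233]
[26, 26, 34, 56, 97, 139, 155, 128, 98, 98, 126, 176, 220, 232, 234, 233, 231, 227, 225, 224, 222, 220, 220, 220]
[174, 170, 172, 173, 175, 173, 171, 160, 132, 86, 50, 42, 54, 101, 152, 187, 192, 180, 173, 171, 173, 179, 191, 203]
[172, 170, 171, 174, 174, 174, 165, 141, 95, 62, 78, 122, 161, 190, 212, 228, 233, 230, 227, 224, 221, 221, 221, 221]
[194, 187, 183, 183, 183, 183, 186, 185, 172, 135, 85, 50, 39, 58, 105, 157, 190, 194, 181, 171, 171, 174, 178, 189]
[195, 188, 185, 182, 183, 184, 181, 174, 145, 99, 52, 43, 51, 86, 137, 175, 200, 215, 222, 224, 224, 225, 226, 226]
```

>>> move_arm([
  [[1, 0, -0.0025, 0, 0], [1, 0, 0, 0, 0]],
])

```text
clock: 7.5
eef_pos: [0.4905, -0.075, 0.1335]
orientation: [-0.011, 0.707, 0.011, 0.707]
force: [-2.9, 1.9, 3.8]
finger_gap: 0.148
```

```bash
python3 g.py
```

```text
7.7 [ 0.4905 -0.0751  0.1335 -2.8434  2.0374  3.4311  0.4445  0.4995  0.0993
  0.1481]
along -0.09124603558157494
```

Off by 3.9 mm now, so I'll creep forward about 0.8 mm.

>>> move_arm([
  [[1, 0, 0.003, 0, 0], [1, 0, 0.001, 0, 0], [1, 0, 0, 0, 0]],
])

```text
clock: 8.0
eef_pos: [0.4904, -0.074, 0.1335]
orientation: [-0.012, 0.707, 0.011, 0.707]
force: [-2.8, -1.9, 4.0]
finger_gap: 0.147
```

```bash
python3 g.py
```

```text
8.2 [ 0.4904 -0.0737  0.1335 -2.6439 -1.8406  3.4561 -0.3801  0.5387  0.1055
  0.1465]
along -0.08986868673336146
```

>>> move_arm([
  [[1, 0, -0.0024, 0, 0], [1, 0, 0, 0, 0], [1, 0, 0, 0, 0]],
])

```text
clock: 8.5
eef_pos: [0.4904, -0.0737, 0.1335]
orientation: [-0.011, 0.707, 0.012, 0.707]
force: [-3.6, 2.0, 5.0]
finger_gap: 0.147
```

```bash
python3 g.py
```

```text
8.7 [ 0.4905 -0.0738  0.1335 -3.3482  1.6189  4.4934  0.3578  0.6509  0.1205
  0.149 ]
along -0.08993643864167924
```

>>> move_arm([
  [[1, 0, -0.0012, 0, 0], [1, 0, 0, 0, 0], [1, 0, 0, 0, 0]],
])

```text
clock: 9.0
eef_pos: [0.4905, -0.0749, 0.1335]
orientation: [-0.011, 0.707, 0.011, 0.707]
force: [-2.8, 2.2, 4.6]
finger_gap: 0.149
```

```bash
python3 g.py
```

```text
9.2 [ 0.4905 -0.0749  0.1335 -3.3474  1.8597  5.111   0.435   0.697   0.1022
  0.1485]
along -0.09108197155232554
```

>>> move_arm([
  [[1, 0, 0.0028, 0, 0], [1, 0, 0, 0, 0], [1, 0, 0, 0, 0]],
])

```text
clock: 9.5
eef_pos: [0.4905, -0.0745, 0.1335]
orientation: [-0.012, 0.707, 0.011, 0.707]
force: [-3.9, -1.6, 4.1]
finger_gap: 0.147
```

```bash
python3 g.py
```

```text
9.7 [ 0.4905 -0.0742  0.1335 -3.0935 -2.2328  4.8554 -0.3941  0.7316  0.0936
  0.148 ]
along -0.09031936666530267
```

Now 3.0 mm off. I'll relieve the side force, then fold.

>>> move_arm([
  [[1, 0, -0.0014, 0, 0], [1, 0.0035, 0, -0.0229, 0], [1, 0.0079, 0, -0.0218, 0], [1, 0, 0, 0, 0]],
])

```text
clock: 10.1
eef_pos: [0.4686, -0.0748, 0.1281]
orientation: [-0.011, 0.706, 0.011, 0.708]
force: [2.1, -0.6, 3.4]
finger_gap: 0.148
```

```bash
python3 g.py
```

```text
10.3 [ 0.4686 -0.0748  0.1281  2.0924  0.3325  4.5787  0.0507 -0.6678  0.0536
  0.146 ]
along -0.09025286662876673
```

Folding well, and y has held.

>>> move_arm([
  [[1, 0.0121, 0, -0.0197, 0], [1, 0.0158, 0, -0.0169, 0], [1, 0.0188, 0, -0.0135, 0], [1, 0, 0, 0, 0]],
])

```text
clock: 10.7
eef_pos: [0.4404, -0.0758, 0.1029]
orientation: [-0.011, 0.709, 0.011, 0.705]
force: [-3.0, -0.5, 2.9]
finger_gap: 0.146
```

```bash
python3 g.py
```

```text
10.9 [ 0.4406 -0.0758  0.1031 -5.6726 -1.0613  2.4303 -0.1908  0.9071  0.035
  0.1468]
along -0.09024488674028891
```

>>> move_arm([
  [[1, 0.0211, 0, -0.0095, 0], [1, 0.0226, 0, -0.0051, 0], [1, 0.0139, 0, -0.0008, 0], [1, 0.006, 0, 0, 0], [1, 0, 0, 0, 0]],
])

```text
clock: 11.4
eef_pos: [0.4331, -0.0759, 0.0716]
orientation: [-0.011, 0.709, 0.012, 0.705]
force: [-6.6, -0.9, 3.3]
finger_gap: 0.148
```

```bash
python3 g.py
```

```text
11.6 [ 0.4331 -0.0759  0.0716 -6.4969 -0.8773  3.6521 -0.1242  0.8478  0.0639
  0.1467]
along -0.09018145064651702
```

>>> move_arm([
  [[1, 0.006, 0, -0.004, 0], [1, 0.004, 0, 0, 0], [1, 0, 0, 0, 0]],
])

```text
clock: 11.9
eef_pos: [0.4325, -0.0759, 0.0673]
orientation: [-0.011, 0.708, 0.012, 0.706]
force: [-4.6, -0.4, 3.7]
finger_gap: 0.149
```

```bash
python3 g.py
```

```text
12.1 [ 4.3250e-01 -7.5900e-02  6.7300e-02 -4.4725e+00 -3.7140e-01  5.3418e+00
  2.8000e-03  6.7240e-01  5.3400e-02  1.4690e-01]
along -0.09015684615388699
```

```bash
python3 - <<'E'
from h import *
b=get_image("scene")[175:260,275:375];t=get_image("top")[195:265,300:380]
cv2.imwrite("pics/c6.png",np.hstack([cv2.resize(b,(400,340),interpolation=2),cv2.resize(t,(389,340),interpolation=2)]))
E
```

```text
(no output)
```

View pics/c6.png

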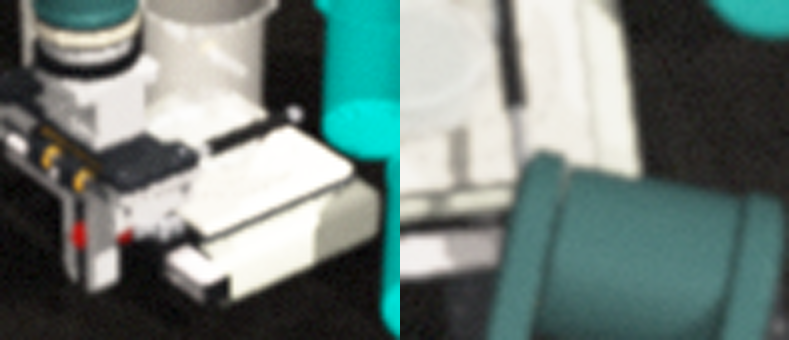

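```bash
python3 - <<'E'
from h import *
s=get_state();p=s["eef_pos"]
for a in (1.2,1.4,1.57):
  print(a,[((proj("scene",(.4934-r*np.sin(a),p[1],.082+r*np.cos(a)))-[275,175])*4).round(0) for r in(.03,.058,.08)])
print((proj("scene",p)-[275,175])*4)
E
```

```text
1.2 [array([126., 219.]), array([ 96., 219.]), array([ 71., 219.])]
1.4 [array([124., 227.]), array([ 92., 233.]), array([ 67., 239.])]
1.57 [array([124., 233.]), array([ 92., 245.]), array([ 66., 255.])]
[ 88.82455359 262.93510421]
```

>>> move_arm([
  [[1, 0.008, 0, 0, 0], [1, 0.004, 0, 0, 0], [1, 0, 0, 0, 0]],
])

```text
clock: 12.5
eef_pos: [0.4324, -0.076, 0.0612]
orientation: [-0.011, 0.708, 0.011, 0.706]
force: [-4.4, 0.5, 4.0]
finger_gap: 0.146
```

```bash
python3 g.py
```

```text
12.7 [ 0.4324 -0.076   0.0612 -4.8875 -0.703   4.1068 -0.0657  0.6015  0.0633
  0.1485]
along -0.09022857873366151
```

The pads are sliding down the grip, so I'll let go, rise, shut the fingers and press the lever down from above.

>>> move_arm([
  [[0.4, 0, 0, 0, 0], [0.4, 0, 0, 0, 0], [0.4, 0, 0, 0, 0], [0.4, -0.04, 0, 0, 0], [0.4, -0.08, 0, 0, 0]],
])

```text
clock: 13.2
eef_pos: [0.431, -0.0752, 0.1186]
orientation: [-0.01, 0.71, 0.012, 0.704]
force: [0.4, 0.6, 0.6]
finger_gap: 0.299
```

>>> move_arm([
  [[1, -0.03, 0, 0, 0], [1, 0, 0, 0, 0], [1, 0, 0, 0, 0], [1, 0, 0, 0, 0], [1, 0, 0, 0, 0]],
])

```text
clock: 13.7
eef_pos: [0.4325, -0.0758, 0.1349]
orientation: [-0.011, 0.708, 0.012, 0.706]
force: [-0.2, 1.0, 0.4]
finger_gap: 0.003
```

```bash
python3 g.py;  python3 - <<'E'
from h import *
b=get_image("scene")[165:250,275:375];t=get_image("top")[195:265,300:380]
cv2.imwrite("pics/c7.png",np.hstack([cv2.resize(b,(400,340),interpolation=2),cv2.resize(t,(389,340),interpolation=2)]))
E
```

```text
13.9 [ 0.4329 -0.0759  0.1355  0.1528 -0.0281  0.2021  0.0482 -0.0139 -0.0256
  0.0044]
along -0.09018468863195932
```

View pics/c7.png

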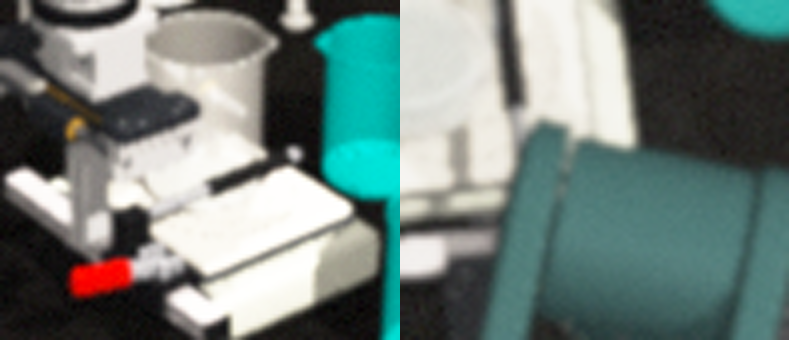

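The lever shows red from (130,272) to (72,282), about 1.4 rad, so it is not at the stop yet. The shut fingertips are above it and I'll press down.

>>> move_arm([
  [[1, 0.03, 0, 0, 0], [1, 0.018, 0, 0, 0], [1, 0.01, 0, 0, 0], [1, 0.008, 0, 0, 0], [1, 0, 0, 0, 0]],
])

```text
clock: 14.5
eef_pos: [0.4334, -0.0761, 0.1032]
orientation: [-0.011, 0.707, 0.011, 0.707]
force: [0.5, -0.2, -1.0]
finger_gap: 0.004
```

```bash
python3 g.py
```

```text
14.7 [ 0.4338 -0.0761  0.1037  0.0726  0.1032  0.3353  0.0405  0.0122 -0.0194
  0.0052]
along -0.09037310846762037
```

>>> move_arm([
  [[1, 0.006, 0, 0, 0], [1, 0.006, 0, 0, 0], [1, 0, 0, 0, 0]],
])

```text
clock: 15.0
eef_pos: [0.434, -0.0763, 0.1011]
orientation: [-0.012, 0.706, 0.011, 0.708]
force: [-6.0, 1.8, 16.2]
finger_gap: 0.009
```

```bash
python3 g.py
```

```text
15.2 [ 4.34000e-01 -7.63000e-02  1.01100e-01 -6.39600e+00  1.90680e+00
  1.56124e+01  3.38800e-01  1.18160e+00  1.30000e-02  6.10000e-03]
along -0.09060450252746868
```

Firm at fingertip height 0.090 with 16 N, which is where the grip's top lies when fully folded. Retracting now.

>>> move_arm([
  [[1, -0.03, 0, 0, 0], [1, -0.08, 0, 0, 0], [1, -0.09, 0, -0.03, 0], [1, -0.06, 0, -0.09, 0], [1, 0, 0, -0.09, 0]],
])

```text
clock: 15.7
eef_pos: [0.3332, -0.0802, 0.2301]
orientation: [-0.013, 0.704, 0.01, 0.71]
force: [-0.4, -0.0, 0.3]
finger_gap: 0.005
```

>>> move_arm([
  [[1, 0, 0.05, -0.05, 0], [1, 0, 0.09, 0, 0], [1, 0, 0.09, 0, 0], [1, 0, 0.09, 0, 0], [1, 0, 0, 0, 0]],
])

```text
clock: 16.2
eef_pos: [0.3007, 0.0847, 0.2255]
orientation: [-0.015, 0.707, 0.017, 0.707]
force: [0.4, -0.3, -0.0]
finger_gap: 0.005
```

```bash
python3 g.py;  python3 - <<'E'
from h import *
i=get_image("scene");T=get_image("top");b=i[165:250,265:365];t=T[165:265,250:370]
cv2.imwrite("pics/c8.png",np.hstack([cv2.resize(b,(400,340),interpolation=2),cv2.resize(t,(400,333),interpolation=2)[:333]]) if 0 else np.hstack([cv2.resize(b,(400,340),interpolation=2),cv2.resize(t,(400,340),interpolation=2)]))
cv2.imwrite("pics/top9.png",T);cv2.imwrite("pics/scene9.png",i)
h=i.astype(int);m=(h[:,:,2]>130)&(h[:,:,1]<90)&(h[:,:,0]<90);y,x=np.nonzero(m[200:260,280:340]);x=x+280;y=y+200
print(np.polyfit(x,y,1),x.min(),x.max())
for a in(1.4,1.57):
  A,B=[proj("scene",(.4934-r*np.sin(a),-.075+.0025*r/.058,.082+r*np.cos(a))) for r in(.03,.08)];print(a,A,B,(B-A)[1]/(B-A)[0])
for n in("flask","pen","stopper"): print(n,[d["location"] for d in boxes_of("top",n)[:1]])
E
```

```text
16.4 [ 0.3017  0.0803  0.2253  0.1799 -0.3165 -0.3989  0.0066  0.0109 -0.0179
  0.0045]
along 0.07027083769992017
[ -0.33938175 338.32203973] 292 307
1.4 [305.57268066 231.31167248] [290.93814042 233.96356581] -0.1812078333024222
1.57 [305.47358997 232.80367815] [290.73330093 237.99282694] -0.35203846886202206
flask [[451.6, 207.2]]
pen [[213.6, 311.2]]
stopper []
```

View pics/c8.png

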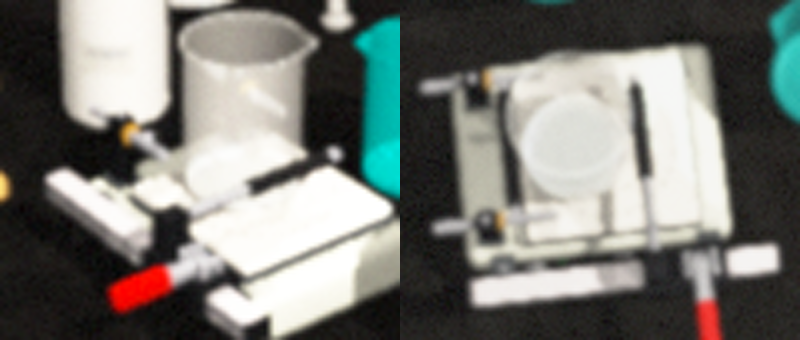

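The lever slope of -0.34 fits 1.56 rad (fully down). The beaker stands on the plate between the bars and the arm is clear, so I'm handing in.

```bash
python3 -c "
from rig import *
print(finish_job())"
```

```text
the job is handed in; nothing more can be done
None
```

I set and locked the guard about 3 mm off the beaker, and handed the job in at about 16.5 s. No verdict was reported.

- **Closing:** I slid the guard about 55 mm by its lever. It carried the beaker along and moved the back bar roughly 2–3 mm, until it went firm. The force rose from about 4 N to a peak of 13.6 N and settled at about 10 N. I took that firm stop as the back bar being home with the glass nipped. The collars were too small in the picture to confirm it separately.
- **Backing off:** Stick-slip made this jerky, so I crept back and forth a few times, between 1.7 and 3.9 mm off. The gripper reading settled at 3.0 mm behind the tight spot and held there until I let go. Allowing for rubber give, I trust it to about ±0.5 mm.
- **Locking:** While folding, the pads slid down the grip and left the lever short of its stop, at about 1.4 rad. I let go, shut the fingers and pressed it down from above with about 16 N. It went firm at the height expected for the end stop.

**Last checks:** The lever's slope in the picture fits 1.56 rad (folded is 1.57). The beaker stands upright between the bars and the arm is clear of everything. After locking I did not re-measure the guard to the millimetre, because a camera pixel is about 3 mm. Of the bystanders I checked the flask, pen and stopper from above. The flask and pen were found where they started; the stopper was not found this time, though nothing was moved near it.

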